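# Stack L-shaped joining plates in alternating directions

## Robot

A 6-joint arm with a two-finger parallel gripper is mounted at the origin on the work surface. World frame = base frame: x ahead of the robot, y to its left, z up, the work surface at z = 0. Lengths are in mm, angles in rad, forces in N, time in s.
With the tool pointing down it reaches from about 300 to 850 mm from the base axis. Payload 4.2 kg.
Tool frame: the origin (TCP) lies midway between the tips of the shut fingers; the grasp point (between the pads) lies 19 mm behind it (manip.pinch_z is the z of the grasp point in the tool frame, in mm); z points along the fingers, x is the direction in which the jaws open and shut, and the axes are right-handed (so a half turn about z gives the same grasp; the last joint's range is limited). The gripper opens to 91 mm and grips with 3 to 60 N. Pads are 32 mm wide; open, the fingers measure 118 mm over their backs; the gripper's body (76 mm by 178 mm) begins 60 mm behind the grasp point.
Start: joints at [1.203, 0.32, 1.565, -0, 1.257, -0.02], TCP at [195.98, 540.588, 213.976] pointing down, gripper open.
Joint ranges: [-3.11, 3.11], [-0.84, 2.01], [0.21, 2.61], [-1.34, 4.49], [0.05, 2.63], [-2.56, 2.56]. Speed limits (rad/s): [2.57, 2.57, 3.14, 3.14, 3.14, 3.14].

## Interface

Orientations are given as a unit quaternion [w, x, y, z].
In Python, from plant import manip, command_gripper, ik, cams, job, sensors gives the robot as it stands. The module is installed in compiled form; this text tells all that it offers. Calls block until the motion is done:
- manip.move_ptp(position, orientation): joint-space move of the TCP to a pose.
- manip.line_to(position, v=150, attitude=None, stop_force=None): straight line of the TCP; attitude=None keeps the orientation; v is the mean speed in mm/s. With stop_force (N) it stops when the force on the tool has changed by that much, and returns True; else False.
- manip.movej(angles): joint-space move.
- command_gripper(opening): finger opening in mm; the grip force is fixed at half the most; returns when the fingers have stopped.
- manip.dwell(seconds).
- ik(position, orientation): joint angles nearest the present ones, or None.
- cams.snapshot(name): name is "scene" or "side" or "wrist"; returns the picture (400x640x3 uint8, red, green, blue); there is no depth.
- cams.camera_params(name): a dict with "K" (3x3 intrinsics, pixels), "distortion" ([k1, k2, p1, p2, k3] as OpenCV has them; the pictures are not rectified), "extrinsics" (4x4, takes a point from world to camera coordinates). Camera axes: x right, y down, z forward; pixel columns grow to the right and rows downward; lengths in mm; the calibration is good to about 2 mm. A picture is of the moment at which its call begins: read the wrist's pose just before it. camera_params takes no time and is no camera call; for the wrist camera it gives the pose at the moment of the call.
A pose or a line that the arm cannot do raises manip.IKError and nothing moves.
- job.close_job(): hands the job in, once; it reports no verdict.
Trained networks look in the newest picture that a camera, given by its name, has taken for a name from the list of things; names that differ only in an ending like _2 or _b are one class to them, and where a whole thing is asked for, a point or a joint stands for the part that bears it (a point fixed in the world has none). Each returns a list of dicts, best first, with "score" (0 to 1); they miss things now and then, are a little off and sometimes report something else, mostly with a low value. They report only what shows in the picture. A call takes as long as a camera call. They do not tell look-alikes from the thing itself.
- cams.boxes_of(camera, thing): "box" ([centre column, centre row, width, height] in pixels, round what is visible of it).
- cams.regions_of(camera, thing): "pixels" (400x640 bool, what is visible of it) and "box" ([centre column, centre row, width, height] in pixels, round what is visible of it).
- cams.tip_of(camera, thing): "pixel" ([row, column] in pixels: a listed point, or the origin of a listed thing).
Readings, each from a call of its own:
- sensors.current_time(): time.
- sensors.current_qpos(): joint angles.
- sensors.current_qd(): joint speeds.
- sensors.current_tau(): joint torques, N m.
- sensors.current_eef_pos(): TCP position.
- sensors.current_tool_rot(): TCP orientation.
- sensors.current_ft_force(): force on the tool from outside, world axes, zero at the start.
- sensors.current_torque(): the same for the moment, N m.
- sensors.current_opening(): finger opening in mm.
Only numpy, scipy, OpenCV 4.12 (cv2) and the standard library are available. Lean on these libraries where they do the work, as an engineer would, in place of code of your own. Each camera call takes 0.05 s, during which the arm holds its last target.

## Task

Stack the three loose L-shaped plates one by one, longest first and shortest last, on the L plate that already lies on the aluminium profile: lugs up, long arms squarely one over the other, and each plate turned half round from the one below, so that the short arms point alternately to opposite sides and the pile stays balanced. Let each plate come to rest before fetching the next; when all are on, release the pile and press down on the middle of the topmost plate's long arm, firmly enough to feel that it sits without rocking, then let go and leave the pile standing. Do not disturb the straight plate, the spray can or the screwdriver.

Things in the scene. Friction and masses are not known exactly. Their poses are not given: they have to be found in the camera images.
- rest: fixed offcut of square aluminium slot profile lying on the bench, 160 long (its x axis), 40 wide (y), 40 high; origin: centre of its underside, on the bench; the pile stands on its top at 40
- plate_first: L-shaped flat steel plate, 14 thick, about 210 g. Long arm 140 x 36 along x; short arm 28 wide at the +x end, reaching to +y as far as 54 from the long arm's centre line, with a small lug on its tip standing 9 above the plate. Origin: underside, middle of the long arm; z up, to the lug side. Mass centre about 10 to +x, 9 to +y. Lies already on the rest, lug up, along it: the bottom of the pile.
- plate_long: L-shaped flat steel plate, 14 thick, about 186 g. Long arm 124 x 36 along x; short arm 28 wide at the +x end, reaching to +y as far as 54 from the long arm's centre line, with a small lug on its tip standing 9 above the plate. Origin: underside, middle of the long arm; z up, to the lug side. Mass centre about 10 to +x, 9 to +y. Starts loose, flat on the bench, lug up.
- plate_mid: L-shaped flat steel plate, 14 thick, about 162 g. Long arm 108 x 36 along x; short arm 28 wide at the +x end, reaching to +y as far as 54 from the long arm's centre line, with a small lug on its tip standing 9 above the plate. Origin: underside, middle of the long arm; z up, to the lug side. Mass centre about 10 to +x, 9 to +y. Starts loose, flat on the bench, lug up.
- plate_short: L-shaped flat steel plate, 14 thick, about 138 g. Long arm 92 x 36 along x; short arm 28 wide at the +x end, reaching to +y as far as 54 from the long arm's centre line, with a small lug on its tip standing 9 above the plate. Origin: underside, middle of the long arm; z up, to the lug side. Mass centre about 10 to +x, 9 to +y. Starts loose, flat on the bench, lug up.
- plate_first_lug (a point): middle of the top face of plate_first's lug, at (56, 49, 23) from the plate's origin in its own axes; the lug is 28 (x) by 10 (y)
- plate_long_lug (a point): middle of the top face of plate_long's lug, at (48, 49, 23) from the plate's origin in its own axes; the lug is 28 (x) by 10 (y)
- plate_mid_lug (a point): middle of the top face of plate_mid's lug, at (40, 49, 23) from the plate's origin in its own axes; the lug is 28 (x) by 10 (y)
- plate_short_lug (a point): middle of the top face of plate_short's lug, at (32, 49, 23) from the plate's origin in its own axes; the lug is 28 (x) by 10 (y)
- straight_plate: bystander: straight steel plate 100 x 36 x 14 without short arm or lug, loose on the bench; origin: centre of its underside, x along it
- spray_can: bystander: white spray can, 52 across, 150 high, standing loose; origin: centre of its underside
- screwdriver: bystander: screwdriver lying loose, black handle; its x axis runs along it, handle to -x
There are look-alikes about, which are no part of the job. What is shaped like the rest but pink is not meant.

How it is judged (in metres and radians):
On the way, in this order (a step that is already met when the one before it is completed fails the run):
1. plate_long lies released and at rest on the first plate, turned half round from it (x of plate_first in the frame of rest between -0.022 and 0.022 m and y of plate_first in the frame of rest between -0.013 and 0.013 m and z of plate_first in the frame of rest between 0.037 and 0.043 m and angle between the x axis of plate_first and the x axis of rest, either way round below 0.18 rad and angle between each of plate_first, plate_long's own z axis and vertical below 0.06 rad and x of plate_long in the frame of plate_first between -0.012 and 0.012 m and y of plate_long in the frame of plate_first between -0.01 and 0.01 m and z of plate_long in the frame of plate_first between 0.011 and 0.017 m and angle between the x axis of plate_long and the x axis of plate_first, either way round below 0.14 rad and y of plate_long_lug in the frame of plate_first below -0.03 m and contact force between the fingers and plate_long below 0.1 N and linear speed of plate_long below 0.02 m/s and angular speed of plate_long below 0.15 rad/s), for 0.2 s.
2. plate_mid lies on that, turned half round again (all of step 1 and x of plate_mid in the frame of plate_long between -0.012 and 0.012 m and y of plate_mid in the frame of plate_long between -0.01 and 0.01 m and z of plate_mid in the frame of plate_long between 0.011 and 0.017 m and angle between the x axis of plate_mid and the x axis of plate_long, either way round below 0.14 rad and y of plate_mid_lug in the frame of plate_long below -0.03 m and angle between plate_mid's own z axis and vertical below 0.06 rad and contact force between the fingers and plate_mid below 0.1 N and linear speed of plate_mid below 0.02 m/s and angular speed of plate_mid below 0.15 rad/s), for 0.2 s.
3. plate_short lies on top, turned half round again, released and at rest (all of step 2 and x of plate_short in the frame of plate_mid between -0.012 and 0.012 m and y of plate_short in the frame of plate_mid between -0.01 and 0.01 m and z of plate_short in the frame of plate_mid between 0.011 and 0.017 m and angle between the x axis of plate_short and the x axis of plate_mid, either way round below 0.14 rad and y of plate_short_lug in the frame of plate_mid below -0.03 m and angle between plate_short's own z axis and vertical below 0.06 rad and contact force between the fingers and plate_short below 0.1 N and linear speed of plate_short below 0.02 m/s and angular speed of plate_short below 0.15 rad/s), for 0.2 s.
4. the fingers press the topmost plate down onto the pile near the middle of its long arm (over 4 N between it and the plate below, its weight included) (horizontal distance between the grasp point and plate_short below 0.03 m and contact force between plate_short and plate_mid above 4 N and contact force between the fingers and plate_short above 1.5 N and angle between plate_short's own z axis and vertical below 0.06 rad), for 0.1 s.
At the end, for the whole second after the job is handed in: The L plates lie piled on the rest, longest lowest, shortest on top, level, lugs up, released, at rest; each turned half round from the one below, centred on it within 12 mm along and 10 mm across its long arm and parallel within 0.14 rad; the first within 22 and 13 mm of the rest (all of step 3); the robot touches nothing.
It fails at once if the straight plate is disturbed (moved over 25 mm) (distance of straight_plate from where it was at the start of the episode above 0.025 m).
It fails at once if the spray can is disturbed (moved over 25 mm) (distance of spray_can from where it was at the start of the episode above 0.025 m).
It fails at once if the screwdriver is disturbed (moved over 25 mm) (distance of screwdriver from where it was at the start of the episode above 0.025 m).
It also fails if it takes over 72 s, if anything falls off the work surface, if the arm or the gripper's body presses on something with over 40 N, if the wrist force passes 120 N, or if a joint passes its speed limit or range.

## Working session

There is one attempt and no reset: what is moved stays moved. The work goes in short steps, each a Python script; the robot and the scene stay as the last script left them, time stands still between calls to the robot, and variables do not carry over. Pictures are saved under pics/ and viewed, and the job is handed in when it is done.

```bash
mkdir -p pics; cat > h.py <<'E'
import numpy as np, cv2
from plant import manip, command_gripper, ik, cams, job, sensors
def save(im,n): cv2.imwrite(f'pics/{n}.png',cv2.cvtColor(np.ascontiguousarray(im),cv2.COLOR_RGB2BGR))
def proj(P,P3):
    K=np.array(P['K'],float);D=np.array(P['distortion'],float);E=np.array(P['extrinsics'],float)
    r,_=cv2.Rodrigues(E[:3,:3]); return cv2.projectPoints(np.array(P3,float).reshape(-1,1,3),r,E[:3,3],K,D)[0].reshape(-1,2)
def unproj(P,uv,z):
    K=np.array(P['K'],float);D=np.array(P['distortion'],float);E=np.array(P['extrinsics'],float)
    n=cv2.undistortPoints(np.array(uv,float).reshape(-1,1,2),K,D).reshape(-1,2)
    d=np.c_[n,np.ones(len(n))]@E[:3,:3]; c=-E[:3,:3].T@E[:3,3]
    return c+d*((z-c[2])/d[:,2])[:,None]
E
python3 - <<'E'
from h import *
for n in ['scene','side','wrist']:
    P=cams.camera_params(n); im=cams.snapshot(n); save(im,n+'0')
    E=np.array(P['extrinsics']); print(n,np.round(-E[:3,:3].T@E[:3,3]),np.round(E[2,:3],2),np.array(P['K'])[0,0])
    for t in ['rest','plate_first','plate_long','plate_mid','plate_short','straight_plate','plate_long_lug']:
        r=cams.tip_of(n,t); print(t,[(np.round(q['pixel']).tolist(),round(q['score'],2)) for q in r])
print(sensors.current_time(),sensors.current_tool_rot(),manip.pinch_z)
E
```

```text
scene [1097. -842.  748.] [-0.48  0.66 -0.58] 433.2685216612255
rest [([268.0, 233.0], 0.91), ([232.0, 277.0], 0.8), ([210.0, 203.0], 0.79), ([190.0, 270.0], 0.73)]
plate_first [([216.0, 276.0], 0.91)]
plate_long [([203.0, 382.0], 0.68), ([191.0, 364.0], 0.37)]
plate_mid [([167.0, 389.0], 0.64)]
plate_short [([179.0, 326.0], 0.58)]
straight_plate [([265.0, 357.0], 0.85)]
plate_long_lug [([190.0, 365.0], 0.71)]
side [ 210. -809.  981.] [ 0.25  0.61 -0.75] 485.2252086301765
rest [([239.0, 263.0], 0.94), ([318.0, 257.0], 0.78), ([264.0, 337.0], 0.57), ([322.0, 367.0], 0.57)]
plate_first [([256.0, 332.0], 0.89), ([202.0, 273.0], 0.58)]
plate_long [([175.0, 352.0], 0.84), ([264.0, 338.0], 0.7)]
plate_mid [([139.0, 300.0], 0.67)]
plate_short [([190.0, 283.0], 0.86)]
straight_plate [([230.0, 415.0], 0.82)]
plate_long_lug [([178.0, 334.0], 0.63)]
wrist [131. 563. 385.] [ 0.23 -0.08 -0.97] 338.1075707642102
rest []
plate_first []
plate_long []
plate_mid []
plate_short []
straight_plate []
plate_long_lug []
1.2 [-1.48116226e-05  8.18784652e-01  5.74100766e-01  5.34769907e-05] -18.8
```

View pics/scene0.png

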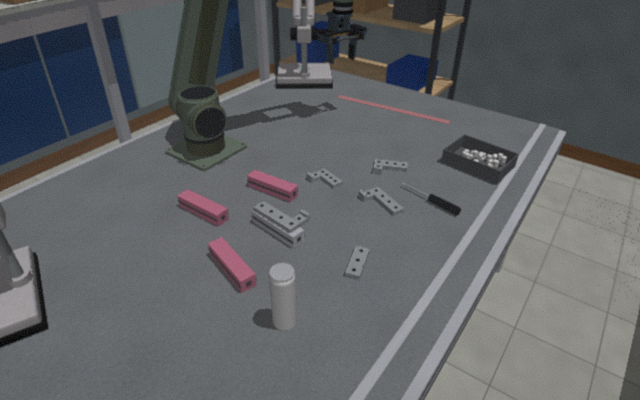

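View pics/side0.png

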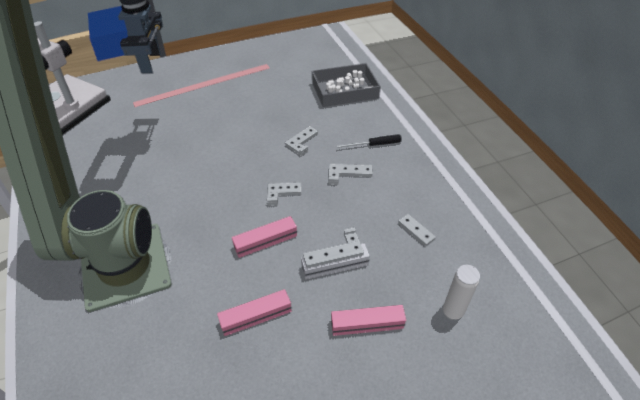

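View pics/wrist0.png

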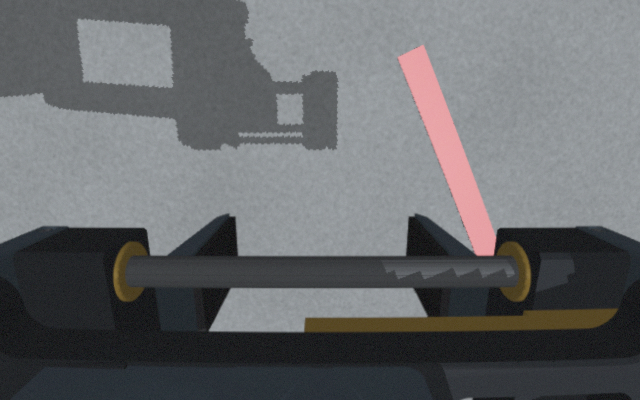

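The scene shows the first plate on its grey rest at about (276,222). The loose L plates are at about (382,200), (389,166) and (325,178). The straight plate is at (357,262) and the can at (283,297). Next I compute coarse world positions.

```bash
python3 - <<'E'
from h import *
Pc={n:cams.camera_params(n) for n in ['scene','side']}
for name,z,a,b in [('first',40,(276,216),(332,256)),('long',0,(382,203),(352,175)),('mid',0,(389,167),(300,139)),('short',0,(326,179),(283,190)),('straight',0,(357,265),(415,230)),('can',0,(283,325),(456,314)),('scr',8,(440,203),(385,140))]:
    print(name,unproj(Pc['scene'],a,z)[0].round(),unproj(Pc['side'],b,z)[0].round())
W=cams.camera_params('wrist');print(W)
T=sensors.current_eef_pos();print(T)
E
```

```text
first [ 478. -179.   40.] [ 482. -188.   40.]
long [651.  89.   0.] [655.  81.   0.]
mid [570. 278.   0.] [570. 284.   0.]
short [446.  95.   0.] [452.  97.   0.]
straight [ 728. -171.    0.] [ 727. -165.    0.]
can [ 698. -415.    0.] [ 696. -418.   -0.]
scr [791. 180.   8.] [808. 177.   8.]
{'K': array([[338.10757076,   0.        , 321.55408032],
       [  0.        , 338.10757076, 198.84588649],
       [  0.        ,   0.        ,   1.        ]]), 'distortion': array([-0.04025267,  0.        ,  0.        ,  0.        ,  0.        ]), 'extrinsics': array([[ 3.40674630e-01,  9.40181241e-01, -1.72293029e-04,
        -5.74457645e+02],
       [ 9.11938474e-01, -3.30396275e-01,  2.43323900e-01,
        -2.75580312e+01],
       [ 2.28711641e-01, -8.30514004e-02, -9.69945076e-01,
         3.90601543e+02],
       [ 0.00000000e+00,  0.00000000e+00,  0.00000000e+00,
         1.00000000e+00]])}
[195.98577893 540.59404434 213.98058665]
```

```bash
cat >> h.py <<'E'
def qd(a): return [0,np.cos(a/2),np.sin(a/2),0]
def look(name,p,z,yaw):
    ty=np.array([np.sin(yaw),-np.cos(yaw)]); t=np.array(p)+69*ty
    manip.move_ptp([t[0],t[1],z],qd(yaw)); manip.dwell(.15)
    P=cams.camera_params('wrist'); im=cams.snapshot('wrist'); save(im,name); np.save(f'pics/{name}_E.npy',P['extrinsics'])
    return P,im
E
python3 - <<'E'
from h import *
print('t',sensors.current_time())
import pickle
P,im=look('w1',(555,170),260,np.deg2rad(20+90))
out={'w1':(P,{})}
for t in ['plate_long','plate_mid','plate_short']:
    r=cams.regions_of('wrist',t); out['w1'][1][t]=r; print(t,[(np.round(q['box']).tolist(),round(q['score'],2)) for q in r])
print(sensors.current_qpos(),sensors.current_time())
P,im=look('w2',(481,-183),230,np.deg2rad(-20+90))
out['w2']=(P,{})
for t in ['plate_first','rest']:
    r=cams.regions_of('wrist',t); out['w2'][1][t]=r; print(t,[(np.round(q['box']).tolist(),round(q['score'],2)) for q in r])
print(sensors.current_qpos(),sensors.current_time())
pickle.dump(out,open('m.pkl','wb'))
E
```

```text
t 1.2
plate_long [([242.0, 160.0, 88.0, 111.0], 0.71)]
plate_mid [([389.0, 160.0, 64.0, 86.0], 0.8)]
plate_short [([286.0, 28.0, 61.0, 48.0], 0.64), ([388.0, 158.0, 59.0, 88.0], 0.24)]
[ 2.85639395e-01  4.18123937e-01  1.29828072e+00  3.82443726e-05
  1.42519224e+00 -1.63480917e+00] 3.5333
plate_first [([338.0, 112.0, 106.0, 149.0], 0.95)]
rest [([320.0, 118.0, 73.0, 154.0], 0.85), ([422.0, 20.0, 58.0, 36.0], 0.8), ([174.0, 178.0, 62.0, 144.0], 0.71), ([214.0, 12.0, 52.0, 23.0], 0.69)]
[-3.80423722e-01  3.24081291e-01  1.51698718e+00  3.74867576e-05
  1.30046916e+00 -1.60327772e+00] 5.3417
```

View pics/w1.png

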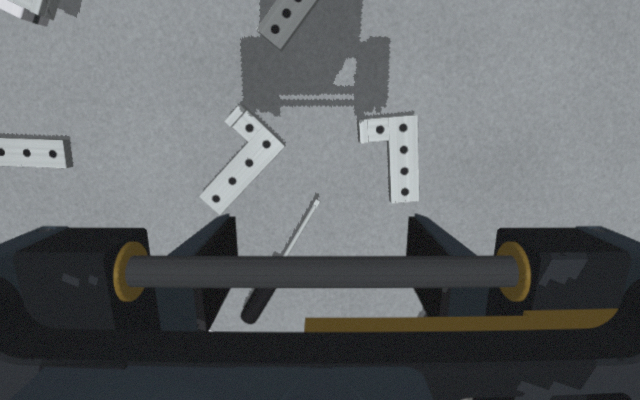

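View pics/w2.png

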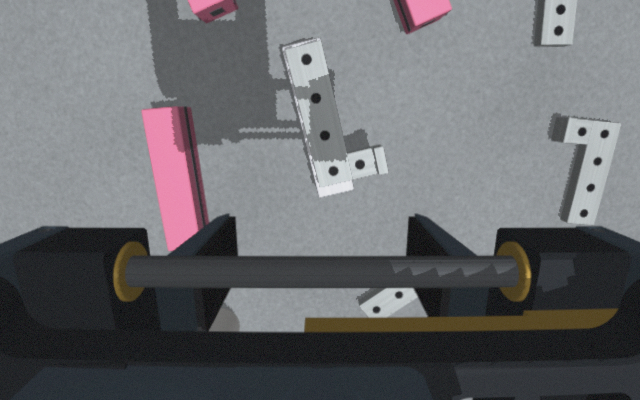

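w1 shows the long plate at (242,160) and the mid plate at (389,160). The short plate is cut off at (286,25), in shadow. w2 shows the first plate on the rest at (320,118), with its short arm at lower right (370,162). Next I fit the outlines.

```bash
cat >> h.py <<'E'
from scipy.optimize import minimize
LEN=dict(plate_first=140,plate_long=124,plate_mid=108,plate_short=92)
def model(L):
    h=L/2
    pcs=[]
    def box(x0,x1,y0,y1,z0,z1): pcs.append(np.array([[x,y,z] for x in(x0,x1) for y in(y0,y1) for z in(z0,z1)],float))
    box(-h,h,-18,18,0,14); box(h-28,h,-18,54,0,14); box(h-28,h,44,54,14,23); return pcs
S=4
def render(P,L,x,y,yaw,z0,shape=(400,640)):
    m=np.zeros((shape[0]*S//2,shape[1]*S//2),np.uint8); c,s=np.cos(yaw),np.sin(yaw)
    for b in model(L):
        w=np.c_[x+c*b[:,0]-s*b[:,1],y+s*b[:,0]+c*b[:,1],z0+b[:,2]]
        uv=((proj(P,w)+.5)*(S/2)-.5)*16
        cv2.fillConvexPoly(m,cv2.convexHull(uv.astype(np.float32)).round().astype(np.int32),1,shift=4)
    return m
def fit(views,L,x,y,z0,yaw=None):
    ms=[(P,cv2.resize(m.astype(np.float32),None,fx=2,fy=2,interpolation=cv2.INTER_LINEAR)) for P,m in views]
    def cost(p):
        c=0
        for P,m in ms:
            r=render(P,L,p[0],p[1],p[2],z0).astype(np.float32)
            c+=1-np.minimum(r,m).sum()/np.maximum(np.maximum(r,m).sum(),1)
        return c/len(ms)
    best=None
    for y0 in (np.arange(12)*np.pi/6 if yaw is None else [yaw]):
        r=minimize(cost,[x,y,y0],method='Nelder-Mead',options=dict(initial_simplex=[[x,y,y0],[x+12,y,y0],[x,y+12,y0],[x,y,y0+.3]],xatol=.05,fatol=1e-5,maxiter=200))
        if best is None or r.fun<best.fun: best=r
    return best.x,best.fun
def overlay(im,P,L,p,z0,name):
    o=cv2.resize(im,None,fx=1,fy=1).copy()
    c,_=cv2.findContours(cv2.resize(render(P,L,*p,z0),(640,400),interpolation=cv2.INTER_NEAREST),cv2.RETR_EXTERNAL,cv2.CHAIN_APPROX_NONE)
    cv2.drawContours(o,c,-1,(255,0,0),1); return o
E
cat > fit1.py <<'E'
from h import *
import pickle
out=pickle.load(open('m.pkl','rb'))
ims={k:cv2.cvtColor(cv2.imread(f'pics/{k}.png'),cv2.COLOR_BGR2RGB) for k in('w1','w2')}
for v,t,x,y,z in [('w1','plate_long',653,85,0),('w1','plate_mid',570,280,0),('w2','plate_first',480,-183,40)]:
    P,R=out[v]; m=R[t][0]['pixels']
    for L in ([LEN[t]] if t=='plate_first' else [124,108,92]):
        p,f=fit([(P,m)],L,x,y,z); print(t,L,np.round(p[:2],1),round(np.degrees(p[2]),1),round(f,3))
        if L==LEN[t]: ims[v]=overlay(ims[v],P,L,p,z,'')
for k in ims: save(cv2.resize(ims[k][:230],None,fx=1.25,fy=1.25,interpolation=cv2.INTER_CUBIC),k+'o')
E
python3 fit1.py
```

```text
plate_long 124 [655.6  98.6] 155.6 0.047
plate_long 108 [648.9 101.8] 155.1 0.112
plate_long 92 [641.6 104.9] 154.8 0.201
plate_mid 124 [579.1 288.7] 205.1 0.133
plate_mid 108 [571.9 285.4] 205.0 0.042
plate_mid 92 [565.2 282.3] 204.5 0.127
plate_first 140 [ 483.6 -185.1] -6.0 0.028
```

```bash
cd pics; python3 -c "
import cv2,numpy as np
a=cv2.imread('w1o.png');b=cv2.imread('w2o.png');cv2.imwrite('o12.png',np.vstack([a,b]))"
```

```text
(no output)
```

View pics/o12.png

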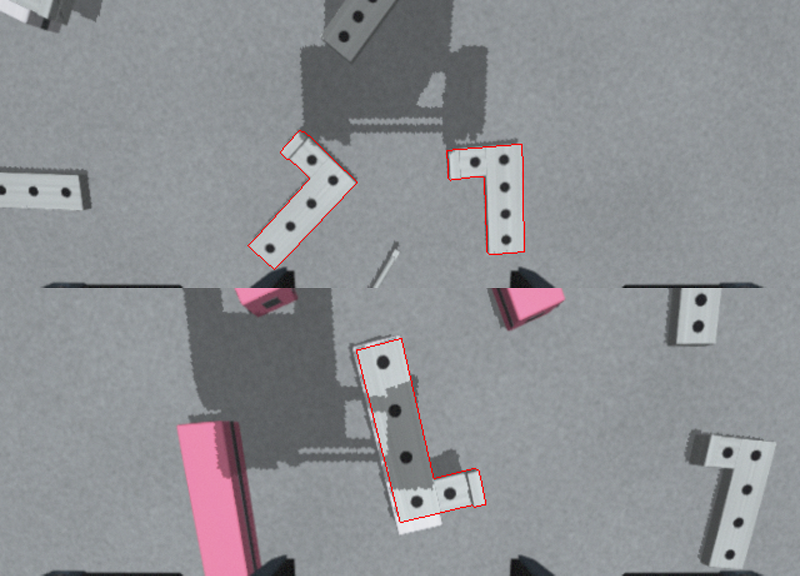

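```bash
cat >> h.py <<'E'
FIRST=np.array([483.6,-185.1]); FY=np.deg2rad(-6.0)
def w(p,yaw,xo): return np.array(p)+xo*np.array([np.cos(yaw),np.sin(yaw)])
def pick(p,yaw,xo,a):
    g=w(p,yaw,xo)
    manip.move_ptp([*g,90],qd(a)); command_gripper(58)
    manip.line_to([*g,20],v=150); s=manip.line_to([*g,2.0],v=40,stop_force=8)
    print('down',s,sensors.current_eef_pos().round(1)); command_gripper(20); print('open',sensors.current_opening(),sensors.current_time())
    manip.line_to([*g,150],v=150); manip.dwell(.1)
    print('held',sensors.current_opening(),sensors.current_ft_force().round(2),sensors.current_time())
def place(c,yaw,xo,a,z0):
    g=w(c,yaw,xo)
    manip.move_ptp([*g,150],qd(a)); manip.line_to([*g,z0+20],v=150)
    s=manip.line_to([*g,z0+1],v=25,stop_force=4)
    print('touch',s,sensors.current_eef_pos().round(1),sensors.current_ft_force().round(2))
    manip.dwell(.1); command_gripper(52); manip.dwell(.1)
    manip.line_to([*g,z0+80],v=120); print('t',sensors.current_time(),sensors.current_opening())
E
python3 - <<'E'
from h import *
P=cams.camera_params('side'); im=cv2.cvtColor(cv2.imread('pics/side0.png'),cv2.COLOR_BGR2RGB)
for L,p,z in [(124,(655.6,98.6,np.deg2rad(155.6)),0),(108,(571.9,285.4,np.deg2rad(205)),0),(140,(483.6,-185.1,np.deg2rad(-6)),40)]: im=overlay(im,P,L,p,z,'')
save(cv2.resize(im[100:300,230:450],None,fx=3,fy=3),'sidechk')
E
```

```text
(no output)
```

View pics/sidechk.png

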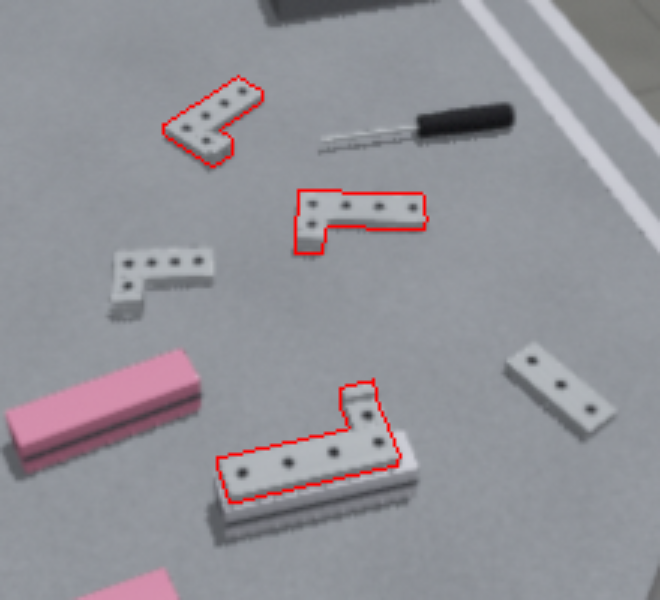

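The fitted outlines also match in the side view. Next I pick and place plate_long.

```bash
python3 - <<'E'
from h import *
r=np.deg2rad
pick((655.6,98.6),r(155.6),6,r(65.6))
place(FIRST,FY+np.pi,6,r(84),54)
P,im=look('w3',FIRST,240,r(84))
import pickle
R={t:cams.regions_of('wrist',t) for t in ['plate_long','plate_first']}
pickle.dump((P,R),open('m3.pkl','wb'))
for t in R:
    print(t,[(np.round(q['box']).tolist(),round(q['score'],2)) for q in R[t]])
print(sensors.current_time())
E
```

```text
down False [650.1 101.1   1.8]
open 35.66504712183524 9.0333
held 35.66146341376395 [-1.   -0.36 -2.31] 10.2667
touch True [ 477.4 -184.4   56.2] [-0.88 -0.57  4.56]
t 14.3333 52.15173948708825
plate_long [([301.0, 112.0, 81.0, 130.0], 0.65), ([636.0, 232.0, 6.0, 15.0], 0.47)]
plate_first [([341.0, 114.0, 75.0, 143.0], 0.88)]
15.2167
```

View pics/w3.png

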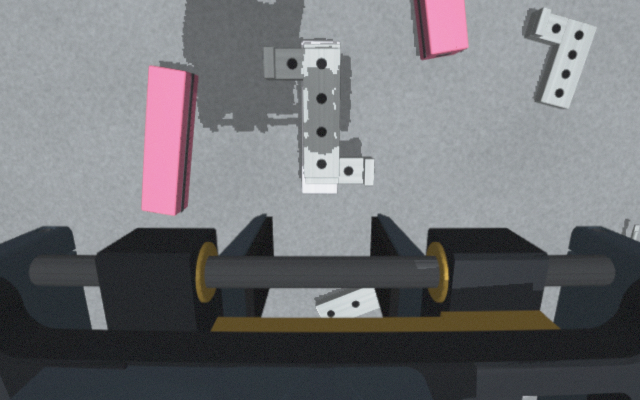

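w3 shows plate_long lying square on the first plate at (321,110), with its short arm to the left at (285,63). plate_short is at upper right (567,60). Next I fit the poses.

```bash
python3 - <<'E'
from h import *
import pickle
P,R=pickle.load(open('m3.pkl','rb')); im=cv2.cvtColor(cv2.imread('pics/w3.png'),cv2.COLOR_BGR2RGB)
p,f=fit([(P,R['plate_long'][0]['pixels'])],124,483,-185,54,FY+np.pi);print(p[:2].round(1),np.degrees(p[2]),f)
o=overlay(im,P,124,p,54,'')
# expected overlays
o=overlay(o,P,140,(*FIRST,FY),40,'')
p2,f2=fit([(P,(np.linalg.norm(im.astype(float)-0,axis=2)<0))],92,446,95,0) if 0 else (None,None)
save(cv2.resize(o[:230,180:480],None,fx=2.5,fy=2.5,interpolation=cv2.INTER_CUBIC),'w3o')
# short: mask from threshold near upper right
g=im.mean(2)[0:115,535:600]; m=np.zeros((400,640),bool); m[0:115,535:600]=g>170
n,l,s,_=cv2.connectedComponentsWithStats(m.astype(np.uint8)); k=1+s[1:,4].argmax(); print(s[k])
mm=cv2.morphologyEx((l==k).astype(np.uint8),cv2.MORPH_CLOSE,np.ones((9,9)))
p,f=fit([(P,mm)],92,450,95,0);print('short',p[:2].round(1),np.degrees(p[2]),f)
o=overlay(im,P,92,p,0,'');save(cv2.resize(o[:130,500:],None,fx=4,fy=4),'w3s')
E
```

```text
[ 482.5 -185.6] 173.74571544214407 0.0340273380279541
[ 536    7   61  102 2910]
short [453.8 103. ] 161.9007298082572 0.23514479398727417
```

View pics/w3o.png

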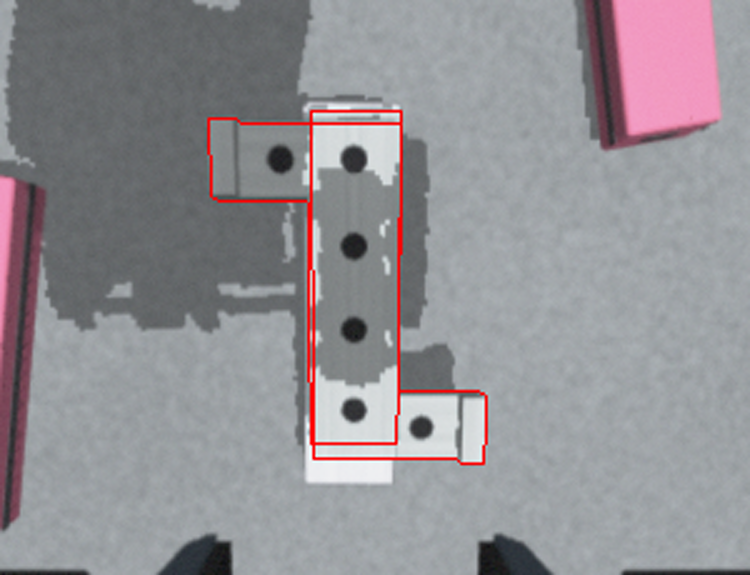

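View pics/w3s.png

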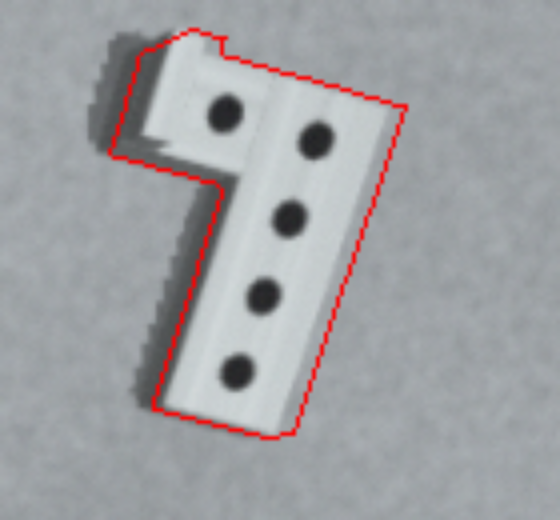

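plate_long sits within about 1 mm of the first plate. The thresholded mask for the short plate was poor because of its dark side face, so I will look at it again from closer. Mid is next.

```bash
python3 - <<'E'
from h import *
r=np.deg2rad
pick((571.9,285.4),r(205),2,r(115))
C=(482.7,-185.5); Y=r(-6.2)
place(C,Y,2,Y-r(90),68)
import pickle
P,im=look('w4',C,250,r(-96+180)) if 0 else (None,None)
P,im=look('w5',(452,99),230,r(102))
R=cams.regions_of('wrist','plate_short')
print([(np.round(q['box']).tolist(),round(q['score'],2)) for q in R])
Q,im2=cams.camera_params('scene'),cams.snapshot('scene'); save(im2,'scene5')
Q2,im3=cams.camera_params('side'),cams.snapshot('side'); save(im3,'side5')
Rs=cams.regions_of('side','plate_mid')
pickle.dump((P,R,Rs),open('m5.pkl','wb')); print(sensors.current_time())
E
python3 - <<'E'
from h import *
import pickle
P,R,Rs=pickle.load(open('m5.pkl','rb')); im=cv2.cvtColor(cv2.imread('pics/w5.png'),cv2.COLOR_BGR2RGB)
q=R[0]
p,f=fit([(P,q['pixels'])],92,450,100,0);print('short',p[:2].round(1),np.degrees(p[2]),f)
save(overlay(im,P,92,p,0,''),'w5o')
P=cams.camera_params('side');im=cv2.cvtColor(cv2.imread('pics/side5.png'),cv2.COLOR_BGR2RGB)
im=overlay(im,P,108,(482.7,-185.5,np.deg2rad(-6.2)),68,'')
save(cv2.resize(im[200:300,270:400],None,fx=5,fy=5),'side5o')
E
```

```text
down False [570.1 284.5   1.9]
open 35.67550229803555 19.0417
held 35.64672208711222 [-0.07  0.32 -1.99] 20.275
touch True [ 484.4 -185.6   70.2] [0.03 0.54 4.45]
t 25.4083 51.929972405625264
[([322.0, 106.0, 70.0, 104.0], 0.95)]
28.25
short [453.1  97.6] 161.5567623729871 0.033161044120788574
```

View pics/w5o.png

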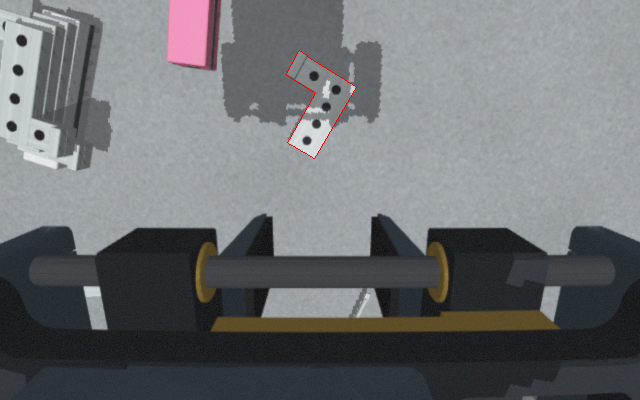

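View pics/side5o.png

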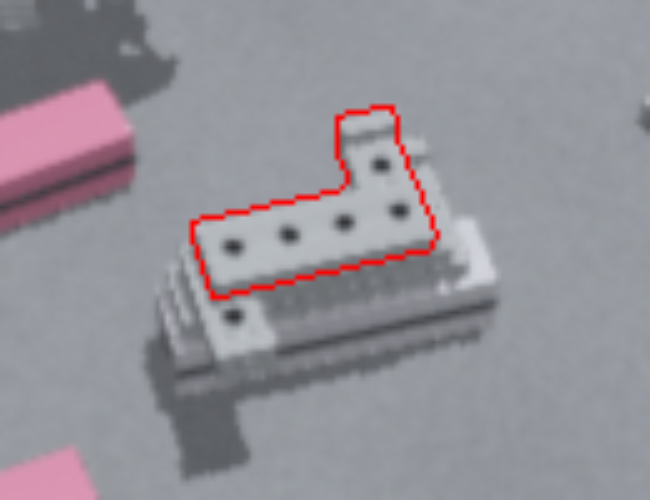

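```bash
python3 - <<'E'
from h import *
r=np.deg2rad
pick((453.1,97.6),r(161.6),-3,r(71.6))
C=(482.7,-185.5); Y=r(-6.2)+np.pi
place(C,Y,-3,r(83.8),82)
P,im=look('w6',C,260,r(83.8))
R=cams.regions_of('wrist','plate_short')
save(cams.snapshot('side'),'side6')
import pickle; pickle.dump((P,R),open('m6.pkl','wb')); print(sensors.current_time(),[(np.round(q['box']).tolist(),round(q['score'],2)) for q in R])
E
python3 - <<'E'
from h import *
import pickle
P,R=pickle.load(open('m6.pkl','rb')); im=cv2.cvtColor(cv2.imread('pics/w6.png'),cv2.COLOR_BGR2RGB)
p,f=fit([(P,R[0]['pixels'])],92,483,-185,82,np.deg2rad(173.8));print('short',p[:2].round(1),np.degrees(p[2]),f)
a=cv2.resize(overlay(im,P,92,p,82,'')[:230,170:470],None,fx=2,fy=2)
im=cv2.cvtColor(cv2.imread('pics/side6.png'),cv2.COLOR_BGR2RGB)
P=cams.camera_params('side')
im=overlay(im,P,92,(482.7,-185.5,np.deg2rad(173.8)),82,'')
b=cv2.resize(im[190:305,270:420],None,fx=4,fy=4)
save(a,'w6o');save(b,'side6o')
E
```

```text
down False [455.9  96.6   1.9]
open 35.9125996808024 30.925
held 35.44083930006596 [ 0.47  0.12 -1.28] 32.1583
touch True [ 485.4 -185.8   84.1] [-0.62  0.17  3.97]
t 35.875 52.04995873727458
36.7167 [([301.0, 114.0, 79.0, 96.0], 0.87)]
short [ 482.2 -186. ] 173.77350993929795 0.03685718774795532
```

View pics/w6o.png

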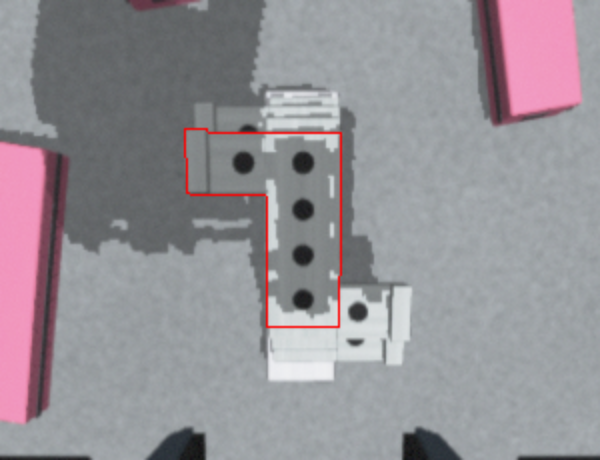

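View pics/side6o.png

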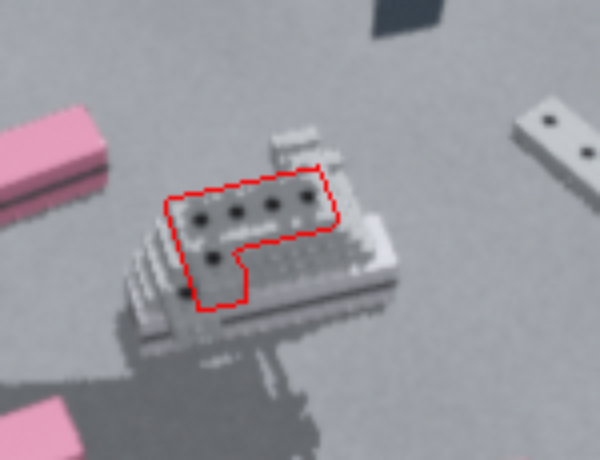

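The pile is square: plate_short fits at (482.2, -186.0) and 173.8°, within 1 mm of its target. Next is the press.

```bash
python3 - <<'E'
from h import *
r=np.deg2rad
g=(482.5,-185.7)
command_gripper(0)
manip.move_ptp([*g,150],qd(r(83.8))); manip.line_to([*g,106],v=100); manip.dwell(.2)
f0=sensors.current_ft_force()
s=manip.line_to([*g,92],v=15,stop_force=9)
print(s,sensors.current_eef_pos().round(2),(sensors.current_ft_force()-f0).round(2))
for i in range(4):
    manip.dwell(.1); print((sensors.current_ft_force()-f0).round(2))
E
```

```text
True [ 482.43 -185.68   96.28] [-0.05 -0.86  3.92]
[ 0.53 -1.02  4.62]
[-0.   -0.68  5.12]
[-0.01 -1.87  5.62]
[ 0.2  -0.66  4.77]
```

```bash
python3 - <<'E'
from h import *
r=np.deg2rad
p=sensors.current_eef_pos(); f0=sensors.current_ft_force()
s=manip.line_to([p[0],p[1],p[2]-1.5],v=8,stop_force=6)
print(s,sensors.current_eef_pos().round(2))
for i in range(3):
    manip.dwell(.12); print(sensors.current_ft_force().round(2))
g=(482.5,-185.7)
manip.line_to([*g,125],v=60); manip.line_to([*g,180],v=150)
P,im=look('w7',g,270,r(83.8))
R=cams.regions_of('wrist','plate_short')
for q in R:
    p,f=fit([(P,q['pixels'])],92,483,-185,82,r(173.8));print('short',p[:2].round(1),np.degrees(p[2]),f,q['score']); break
save(cams.snapshot('side'),'side7'); save(cams.snapshot('scene'),'scene7')
a=cv2.imread('pics/side7.png')[100:300,230:480];b=cv2.imread('pics/w7.png')[:200,170:470]
cv2.imwrite('pics/c7.png',np.vstack([cv2.resize(a,(500,400)),cv2.resize(b,(500,200*500//300))])[:600] if 0 else np.hstack([cv2.resize(a,(400,320)),cv2.resize(b,(400,320))]))
print(sensors.current_time())
E
```

```text
True [ 482.41 -185.68   96.31]
[0.01 1.35 4.39]
[-0.05  0.78  4.27]
[-0.9  -0.32  2.54]
42.6167
```

View pics/c7.png

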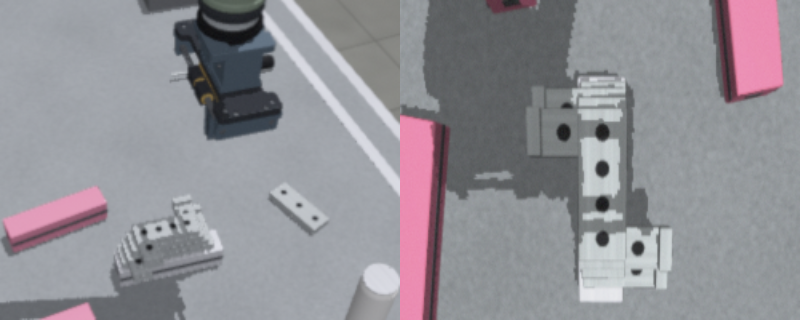

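The pile stands square, but the measured press force was only about 5 N with noise. There is time left, so I press once more, firmer, for margin.

```bash
python3 - <<'E'
from h import *
r=np.deg2rad
g=(482.5,-185.7)
manip.move_ptp([*g,150],qd(r(83.8))); manip.line_to([*g,104],v=100); manip.dwell(.3)
f0=np.mean([ (manip.dwell(.02),sensors.current_ft_force())[1] for _ in range(8)],0)
s=manip.line_to([*g,93],v=15,stop_force=15)
print(s,sensors.current_eef_pos().round(2),f0.round(2))
for i in range(6):
    manip.dwell(.08); print((sensors.current_ft_force()-f0).round(2))
manip.line_to([*g,125],v=60); manip.line_to([*g,200],v=150)
P,im=look('w8',g,270,r(83.8))
R=cams.regions_of('wrist','plate_short')
if R:
    p,f=fit([(P,R[0]['pixels'])],92,483,-185,82,r(173.8));print('short',p[:2].round(1),np.degrees(p[2]),f,R[0]['score'])
manip.move_ptp([480,150,300],qd(r(83.8)))
save(cams.snapshot('side'),'side8'); save(cams.snapshot('scene'),'scene8')
a=cv2.imread('pics/side8.png')[80:340,230:490];b=cv2.imread('pics/w8.png')[:200,220:420]
cv2.imwrite('pics/c8.png',np.hstack([cv2.resize(a,(400,400)),cv2.resize(b,(400,400))]))
print(sensors.current_time())
E
```

```text
True [ 482.45 -185.7    96.28] [ 0.09 -0.24 -0.09]
[-0.84 -0.21  4.44]
[-0.53  0.45  5.02]
[ 0.62 -0.27  5.31]
[-0.78  0.95  5.7 ]
[-0.41  0.61  6.38]
[-0.45  0.04  5.65]
short [ 482.3 -185.7] 173.88654526212324 0.03216058015823364 0.69
48.7583
```

View pics/c8.png

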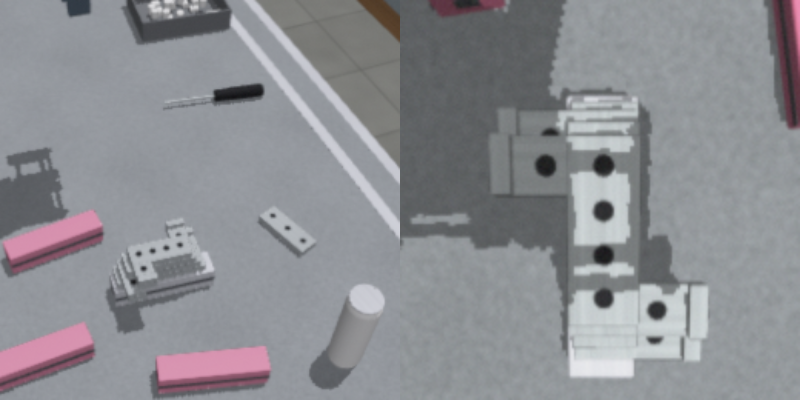

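View pics/scene8.png

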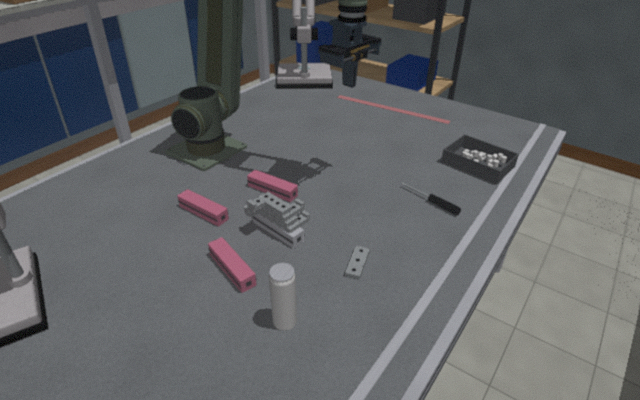

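The press held about 5–6 N for half a second. The pile stands as before, and the can (283,297), straight plate (357,262) and screwdriver (430,200) look unmoved. I hand the job in.

```bash
python3 -c "
from h import *
job.close_job(); print(sensors.current_time())"
```

```text
the job is handed in; nothing more can be done
the job is handed in; nothing more can be done
```

I stacked plate_long, plate_mid and plate_short, in that order, on the first plate, each turned half round from the one below. Then I pressed the middle of the top plate, backed the arm off and handed the job in. The last clock reading before handing in was 48.8 s; the interface gives no verdict.

- **Placement:** The wrist-camera fits put plate_long and plate_short within about 1 mm and 0.5° of their targets. I checked plate_mid only by laying its target outline over the side picture, where it matched.
- **Press:** I pressed three times.
  - Press 1: about 4–5.6 N measured.
  - Press 2: stopped early, at 2.5–4.4 N.
  - Press 3: about 4.4–6.4 N for roughly half a second; the plate's weight of about 1.4 N comes on top of this.
  - The force readings carry about 1 N of noise, and the held force stayed well below the stop forces I had set (9 N and 15 N).
- **After the last press:** plate_short had not shifted in the wrist-camera fit (under 0.5 mm, 0.1°). The pile stood square, and the straight plate, spray can and screwdriver looked unmoved in the pictures.
- **Checks that failed:** A first rough mask of plate_short fitted badly, so I looked again before grasping it. In the picture between the second and third press, the network did not find plate_short.

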